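Close the dust filter box and seat its bayonet collar

ROBOT

A 6-joint arm with a two-finger parallel gripper is mounted at the origin on a cart in front of the work surface, level with it; the furniture and walls round the work are solid. World frame = base frame: x ahead of the robot, y to its left, z up, the work surface at z = 0. Lengths are in m, angles in rad, forces in N, time in s.
With the tool pointing down it reaches from about 0.325 to 1 m from the base axis. Payload 5.1 kg.
Tool frame: the origin (TCP) lies between the finger pads; the fingertips stand 14 mm ahead of it and the grasp point (between the pads) lies 5 mm behind it; z points along the fingers, y is the line along which they close (so a half turn about z gives the same grasp; the last joint's range is limited). The gripper opens to 85 mm and grips with 20 to 120 N. Pads are 22 mm wide; open, the fingers measure 114 mm over their backs; the gripper's body (76 mm by 85 mm) begins 54 mm behind the grasp point. The pads swing forward as they close: fully open they stand 13 mm farther back than shut.
Start: joints at [1.1, 0.124, 1.65, -0, 1.367, -0.083], TCP at [0.246, 0.602, 0.245] pointing down, gripper open.
Joint ranges: [-2.61, 2.61], [-1.02, 2.33], [0.03, 2.71], [-1.35, 4.49], [0.32, 2.68], [-2.91, 2.91]. Speed limits (rad/s): [2.57, 2.57, 3.14, 3.14, 3.14, 3.14].

INTERFACE

Orientations are given as [roll, pitch, yaw] about the fixed x, y, z axes, in that order (R = Rz(yaw) Ry(pitch) Rx(roll)).
In Python, from plant import r gives the robot as it stands.
- The arm moves only by the tool move_arm, never from a script. Its argument "moves" is a list of rows, each a list of 7 numbers: the shift along the tool's x, y, z as a fraction of full scale, then the turn, a rotation vector about the tool's x, y, z as a fraction of full scale, then the gripper's target within -1 to 1 (fully open at 1, half-way at 0, shut at -1). A call has 1 to 12 rows; each row is the pose to reach, as a shift and turn from the pose commanded when the call began, along the tool's axes at that moment, turning the shorter way round; what a row does not reach only later rows make up. Full scale, the value 1, is 0.25 m for a shift and 360 degrees for a turn. A row lasts 1/12 s, in which the tool goes at most 41.7 mm and 7.16 degrees, less where a joint would pass 70% of its speed; a pose out of reach is approached as far as the arm can. A call with a number of a shift or a turn outside -1 to 1 is refused whole. A call with a gripper value outside its range is refused whole. The fingers move at their own pace and stop on an object; "force" is the grip in N (left out, the last holds). Time passes only in rows, so rows that repeat a pose let the fingers close. It gives the time, the measured TCP pose, the force, the opening and the grip force at its end, in the units of the state.
- r.get_obs(): the state, without advancing time (a new reading comes with each control period).
- r.read_camera(name): name is "scene" or "top" or "wrist"; returns a dict with "img" (400x640x3 uint8, red, green, blue), "mtx" (3x3 intrinsics, pixels), "extrinsics" (4x4, takes a point from world to camera coordinates). Camera axes: x right, y down, z forward; pixel columns grow to the right and rows downward; lengths in m; the calibration is good to about 2 mm. The wrist camera is an equidistant fisheye: a pixel r from the principal point sees the ray r / f radians off the axis. A picture is of the moment at which its call begins. There is no depth.
- r.finish_job(): hands the job in; it is judged then, once.
The state is a dict: "time_s": time; "joint_pos": joint angles; "qvel": joint speeds; "joint_torque": joint torques, N m; "tcp_pos": TCP position; "eef_rot": TCP orientation; "force": force on the tool from outside, world axes, zero at the start; "torque": the same for the moment, N m; "width": opening from 0.0 (shut) to 1.0 (fully open); "grasp_force": force on a finger pad.
Only numpy, scipy, OpenCV 4.12 (cv2) and the standard library are available. Lean on these libraries where they do the work, as an engineer would, in place of code of your own. Each camera call takes 0.05 s, during which the arm holds its last target. There are 200 camera calls.

TASK

Get the dust filter box ready to run: first push its grey front door shut until it seats on its catch and stays shut. Then press down lightly on the black knurled collar on top and turn it clockwise (seen from above) until the keyway hidden inside it drops over the pin, and push it fully home against its spring; finish while still holding the collar down there. Leave the other things on the bench where they are.

Things in the scene. Friction and masses are not known exactly. Their poses are not given: they have to be found in the camera images.
- filter_box: Blue metal box of the bench dust filter, 150 (x) x 180 (y) x 130 mm high, bolted down on a base plate 230 mm long in y; it cannot move. Origin: centre of its underside, on the worktop. The door is on its own -x side; z is up. A duct stub behind it reaches to x = +105 mm, 100 mm high. A white arrow on its top shows the collar's clockwise turning direction.
- door (a joint): Hinge of the grey door, rad: 0 = shut, grows as it opens towards the robot (free edge to the box's -x), to 1.1; starts 0.3 to 0.6. It swings easily; in the last 11 mm at the free edge a sprung roller catch resists with about 5 N, and over the last 4 mm the roller pulls it to 0 and keeps it there. Not pushed past, it springs back to about 0.06.
- door_hinge (a point): Top end of the door's upright hinge axis, on the box's left (+y) edge, 126 mm above the worktop, at x = -79, y = +85 mm in the box's frame; axes turn with the door. The door is a flat panel 168 mm wide, 118 mm high, 8 mm thick, its inner face in the hinge axis.
- door_push (a point): Place to push: on the door's outer face near the upper free corner, 100 mm above the worktop, 26 mm below the door's top edge, 135 mm from the hinge axis, 33 mm from the free edge. Axes turn with the door: -x points out of the outer face, y towards the hinge, z up. Lower down (up to 78 mm above the worktop) a black pull handle stands 24 mm out of the door, 152 mm from the hinge.
- collar: Black knurled collar, a round drum 57 mm in diameter, 36 mm high, on the middle of the box's top. Origin: centre of its underside, 150 mm above the worktop while up. It only turns about its upright axis (little friction, stays where left; 0.2 rad anticlockwise to 2.7 rad clockwise of the start) and slides down 12 mm; it stays on the box.
- collar_top (a point): Centre of the collar's top face, 186 mm above the worktop while up; moves with it. The collar looks alike all round and its axes do not tell where the keyway or the pin is: the fit must be found by turning, somewhere between 0.4 and 2.2 rad clockwise (seen from above) of the start. The keyway passes the pin within about 0.12 rad either way of the exact angle.
- collar_depth (a joint): How far the collar is pushed down, m: 0 = up (start), 0.012 = fully home. A spring pushes it up, about 2 N at 0 and 5.5 N when home, so it rises if let go. Where the keyway does not meet the pin, the collar stops on the pin at 0.003 to 0.005; where it does, it goes down to 0.012 and then cannot turn further.
- tin: Bystander: filler tin, 65 mm in diameter, 62 mm high, loose, beside the box on its left. Origin: centre of its underside.
- block: Bystander: cork sanding block, 61 x 117 x 35 mm, loose, beside the box on its right. Origin: centre of its underside.
- coaster: Bystander: plywood round, 90 mm in diameter, 12 mm thick, loose, in front of the sanding block. Origin: centre of its underside.

How it is judged:
On the way, in this order (a step that is already met when the one before it is completed fails the run):
1. the door is shut on its catch (value of joint door below 0.015 rad), for 0.2 s.
2. the collar has dropped over the pin and is fully home (value of joint collar_depth above 0.0105 m), for 0.2 s.
At the end, for the whole second after the job is handed in: The door is shut on its catch (below 0.015 rad), and the fingers still hold the collar (more than 2 N) fully home, pushed down more than 10.5 of its 12 mm (value of joint door below 0.015 rad and value of joint collar_depth above 0.0105 m and contact force between the fingers and collar above 2 N); the arm keeps its last pose, push and grip.
It fails at once if a bystander is disturbed: the tin, the sanding block or the plywood round moves more than 30 mm, or the tin tips (distance of any of tin, block, coaster from where it was at the start of the episode above 0.03 m or angle between tin's own z axis and vertical above 0.4 rad).
It also fails if it takes over 67 s, if anything falls off the work surface, if the arm or the gripper's body presses on something with over 40 N, if the wrist force passes 120 N, or if a joint passes its speed limit or range.

## Working session

There is one attempt and no reset: what is moved stays moved. The work goes in short steps, Python scripts to look and compute and a tool call to move; the robot and the scene stay as the last step left them, time stands still between calls to the robot, and variables do not carry over. Pictures are saved under pics/ and viewed, at most 10 in all, crops included, and the job is handed in when it is done.

Besides the shell and the picture viewer there is one more tool, called after "Request:" as name(argument=value, ...), one argument or row to a line, values as JSON. move_arm: Moves the arm, as the interface text tells. Shift numbers are shares of 0.25 m and turn numbers shares of 360 degrees, none past 1 either way. Its arguments: {"type":"object","properties":{"moves":{"type":"array","items":{"type":"array","items":{"type":"number"}}},"force":{"type":"number"}},"required":["moves"]}

```bash
mkdir -p pics; python3 - <<'E'
from plant import r
import cv2,pickle
d={}
for n in("scene","top"):
    c=r.read_camera(n);d[n]=c;cv2.imwrite(f"pics/{n}0.png",c["img"][:,:,::-1])
    print(n,c["mtx"].tolist(),c["extrinsics"].round(4).tolist())
pickle.dump(d,open("d.pkl","wb"))
print(r.get_obs())
E
```

```text
scene [[371.96462697437175, 0.0, 312.02234948235287], [0.0, 371.96462697437175, 203.79604444284826], [0.0, 0.0, 1.0]] [[0.979, -0.2035, -0.0063, -0.6266], [-0.1582, -0.7407, -0.653, 0.1476], [0.1282, 0.6403, -0.7574, 0.9349], [0.0, 0.0, 0.0, 1.0]]
top [[438.7892822613737, 0.0, 328.13193930516815], [0.0, 438.7892822613737, 191.84995590346858], [0.0, 0.0, 1.0]] [[0.0216, -0.9994, 0.0261, -0.1037], [-0.9915, -0.0247, -0.1279, 0.6197], [0.1285, -0.0232, -0.9914, 1.1633], [0.0, 0.0, 0.0, 1.0]]
{'time_s': 0.1, 'joint_pos': array([ 1.10043227e+00,  1.24454277e-01,  1.65155159e+00, -3.68584160e-06,
        1.36750264e+00, -8.25878704e-02]), 'qvel': array([ 1.51386668e-03,  8.21151812e-06, -3.69382861e-03,  1.83384637e-03,
       -6.64673525e-04, -7.31055310e-04]), 'joint_torque': array([ 6.20475894e-04, -4.24930000e+01, -3.66653860e+01, -7.32459102e-05,
        3.94225965e-03, -1.62679862e-05]), 'tcp_pos': array([0.24556373, 0.60125522, 0.24415824]), 'eef_rot': array([-3.13968303e+00, -1.54450452e-04,  2.75381706e+00]), 'force': array([ 0.22672763, -0.44148714,  0.64455332]), 'torque': array([ 0.06238678, -0.01293684, -0.00692809]), 'grasp_force': 0.0, 'width': 0.9983090874438064}
```

View pics/scene0.png

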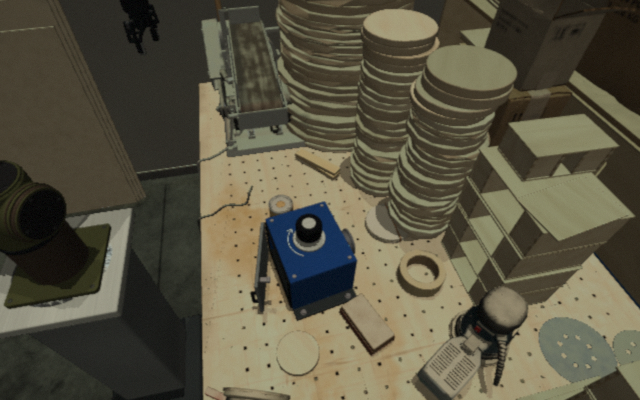

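View pics/top0.png

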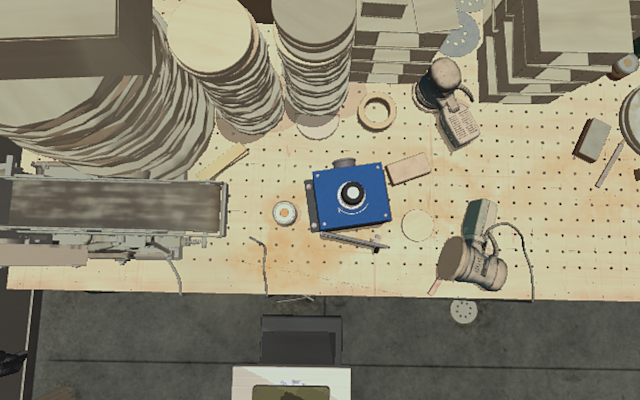

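```bash
cat > h.py <<'E'
import numpy as np,cv2
def ray(c,u,v,z):
    E=c["extrinsics"];R=E[:3,:3];o=-R.T@E[:3,3]
    d=R.T@np.linalg.inv(c["mtx"])@np.array([u,v,1.]);return o+d*(z-o[2])/d[2]
def proj(c,p):
    q=c["mtx"]@(c["extrinsics"][:3,:3]@np.asarray(p,float)+c["extrinsics"][:3,3]);return q[:2]/q[2]
E
python3 - <<'E'
import pickle,cv2,numpy as np
from h import *
d=pickle.load(open("d.pkl","rb"))
c=d["top"];im=c["img"];
b=cv2.cvtColor(im,cv2.COLOR_RGB2HSV)
m=((b[:,:,0]>100)&(b[:,:,0]<128)&(b[:,:,1]>130)&(b[:,:,2]>100)).astype(np.uint8)
m[:150]=0;m[250:]=0
cs,_=cv2.findContours(m,0,2);k=max(cs,key=cv2.contourArea);h=cv2.convexHull(k)
a=cv2.approxPolyDP(h,5,True)[:,0]
print(a.tolist());P=np.array([ray(c,*p,.13) for p in a]);print(P.round(4).tolist())
print(cv2.minAreaRect((np.array([ray(c,*p[0],.13)[:2] for p in h])*1000).astype(np.float32)))
crop=cv2.resize(im[145:265,265:445],None,fx=4.4,fy=4.4,interpolation=2);cv2.imwrite("pics/tc.png",crop[:,:,::-1])
s=d["scene"]["img"][185:325,235:405];cv2.imwrite("pics/sc.png",cv2.resize(s,None,fx=4.2,fy=4.2,interpolation=2)[:,:,::-1])
E
```

```text
[[380, 163], [390, 218], [321, 229], [313, 172]]
[[0.6885, -0.2189, 0.13], [0.5476, -0.2452, 0.13], [0.5159, -0.0713, 0.13], [0.6606, -0.0475, 0.13]]
((604.07958984375, -145.34207153320312), (149.402099609375, 179.44705200195312), 9.518532752990723)
```

View pics/tc.png

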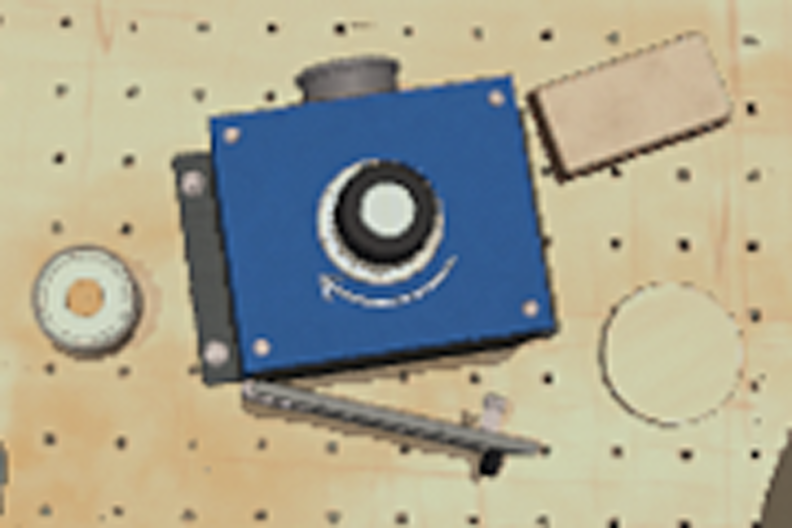

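View pics/sc.png

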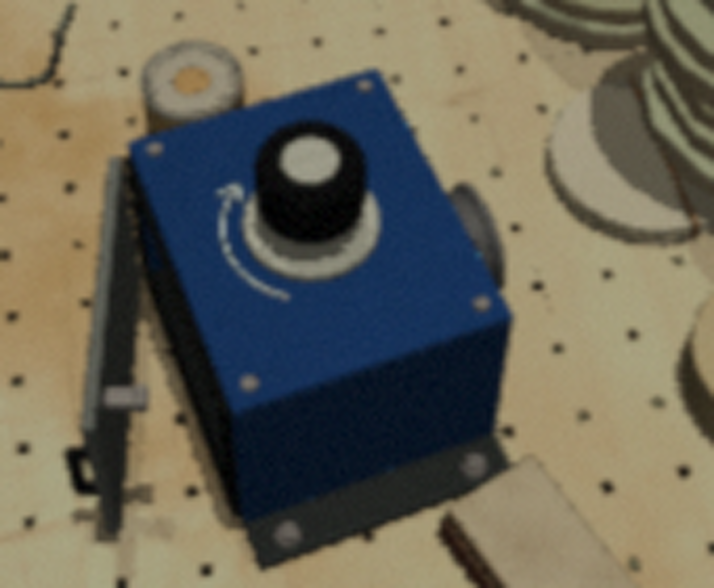

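```bash
cat >> h.py <<'E'
from scipy.spatial.transform import Rotation as Ro
YAW=.166;C=np.array([.604,-.1455,0])
Rb=Ro.from_euler('z',YAW).as_matrix()
def bw(p): return C+Rb@np.asarray(p,float)
def wb(p): return Rb.T@(np.asarray(p,float)-C)
def go(o,p,yaw):
    """fractions for move from obs o to world p, tool down with yaw"""
    R0=Ro.from_euler('xyz',o["eef_rot"]);R1=Ro.from_euler('xyz',[np.pi,0,yaw])
    return (R0.inv().apply(np.asarray(p)-o["tcp_pos"])/.25).round(3),((R0.inv()*R1).as_rotvec()/(2*np.pi)).round(4)
E
python3 - <<'E'
import pickle
from h import *
from plant import r
d=pickle.load(open("d.pkl","rb"));c=d["top"]
print("collar top proj",proj(c,bw([0,0,.186])),proj(d["scene"],bw([0,0,.186])),"seen 353,192.7; ",235+310/4.2,185+158/4.2)
f=ray(c,388.9,246.8,.126);b=wb(f);h=np.array([-.079,.085])
print("free",f,b,"ang",np.arctan2(-(b[0]-h[0]),-(b[1]-h[1])),np.hypot(*(b[:2]-h)))
for a in(.3,.45,.6):
    fr=[-.079-.168*np.sin(a),.085-.168*np.cos(a),.126];print(a,proj(c,bw(fr)),proj(d["scene"],bw(fr)))
o=r.get_obs()
p=bw([-.19,-.055,.2]);print(p,go(o,p,YAW+np.pi/2))
E
```

```text
collar top proj [352.80378915 192.13065508] [308.74118654 222.10783878] seen 353,192.7;  308.8095238095238 222.61904761904762
free [ 0.47528358 -0.2433536   0.126     ] [-0.14311623 -0.07523954  0.126     ] ang 0.38061619864046 0.17259084606457845
0.3 [388.07734685 241.06494268] [262.77001395 286.61305013]
0.45 [385.96891254 250.86871434] [250.26202656 286.60585812]
0.6 [382.41095158 260.27408572] [238.15075968 284.91561671]
[ 0.42569994 -0.2311393   0.2       ] (array([-1.926, -2.81 ,  0.182]), array([-3.000e-04,  1.000e-04,  1.619e-01]))
```

Request:
move_arm(
  moves=[
    [-0.642,-0.937,0,0,0,0,-1],
    [-0.642,-0.937,0,0,0,0,-1],
    [-0.642,-0.937,0,0,0,0,-1],
    [-0.642,-0.937,0,0,0,0,-1],
    [-0.642,-0.937,0,0,0,0,-1],
    [-0.642,-0.937,0,0,0,0,-1],
    [-0.642,-0.937,0,0,0,0,-1],
    [-0.642,-0.937,0,0,0,0,-1],
    [-0.642,-0.937,0,0,0,0,-1],
  ],
  force=40,
)

```text
time_s: 0.85
tcp_pos: [0.306, 0.3228, 0.2451]
eef_rot: [3.141, -0.0, 2.751]
force: [-0.4, 0.4, 0.0]
width: 0.003
grasp_force: 0.0
```

Request:
move_arm(
  moves=[
    [-0.642,-0.937,0,0,0,0,-1],
    [-0.642,-0.937,0,0,0,0,-1],
    [-0.642,-0.937,0,0,0,0,-1],
    [-0.642,-0.937,0,0,0,0,-1],
    [-0.642,-0.937,0,0,0,0,-1],
    [-0.642,-0.937,0,0,0,0,-1],
    [-0.642,-0.937,0,0,0,0,-1],
    [-0.642,-0.937,0,0,0,0,-1],
    [-0.642,-0.937,0,0,0,0,-1],
  ],
)

```text
time_s: 1.6
tcp_pos: [0.3663, 0.0459, 0.2453]
eef_rot: [3.141, -0.001, 2.75]
force: [-1.0, 0.9, -0.8]
width: -0.001
grasp_force: 0.0
```

Request:
move_arm(
  moves=[
    [-0.642,-0.937,0,0,0,0.162,-1],
    [-0.642,-0.937,0,0,0,0.162,-1],
    [-0.642,-0.937,0,0,0,0.162,-1],
    [-0.642,-0.937,0,0,0,0.162,-1],
    [-0.642,-0.937,0,0,0,0.162,-1],
    [-0.642,-0.937,0,0,0,0.162,-1],
    [-0.642,-0.937,0,0,0,0.162,-1],
    [-0.642,-0.937,0,0,0,0.162,-1],
    [-0.642,-0.937,0,0,0,0.162,-1],
    [-0.642,-0.937,0,0,0,0.162,-1],
  ],
)

```text
time_s: 2.43
tcp_pos: [0.4268, -0.2293, 0.2447]
eef_rot: [-3.141, -0.002, 1.741]
force: [1.0, 0.9, 0.2]
width: -0.0
grasp_force: 0.0
```

```bash
python3 - <<'E'
from h import *
from plant import r
o=r.get_obs();print(o["time_s"],o["tcp_pos"],o["eef_rot"],o["joint_pos"],o["force"],o["width"])
p=bw([-.19,-.055,.106]);print(p,go(o,p,YAW+np.pi/2))
E
```

```text
2.4333 [ 0.42679644 -0.22929259  0.24473278] [-3.14097498e+00 -1.54344907e-03  1.74065981e+00] [-6.04218434e-01 -2.51952533e-01  2.00880824e+00  6.83477848e-04
  1.38625763e+00 -7.74208315e-01] [1.02429811 0.85367038 0.18988652] -0.00026697750863028725
[ 0.42569994 -0.2311393   0.106     ] (array([-0.007, -0.005,  0.555]), array([-0.0001, -0.0002,  0.0006]))
```

Request:
move_arm(
  moves=[
    [0,-0.006,0.555,0,0,0,-1],
    [0,-0.006,0.555,0,0,0,-1],
    [0,-0.006,0.555,0,0,0,-1],
    [0,-0.006,0.555,0,0,0,-1],
    [0,-0.006,0.555,0,0,0,-1],
    [0,-0.006,0.555,0,0,0,-1],
  ],
)

```text
time_s: 2.93
tcp_pos: [0.4245, -0.2293, 0.1062]
eef_rot: [-3.141, -0.001, 1.74]
force: [0.1, -0.5, 1.1]
width: -0.0
grasp_force: 0.0
```

Request:
move_arm(
  moves=[
    [0,0.04,0,0,0,0,-1],
    [0,0.08,0,0,0,0,-1],
    [0,0.12,0,0,0,0,-1],
    [0,0.15,0,0,0,0,-1],
    [0,0.18,0,0,0,0,-1],
    [0,0.21,0,0,0,0,-1],
    [0,0.24,0,0,0,0,-1],
    [0,0.26,0,0,0,0,-1],
    [0,0.28,0,0,0,0,-1],
    [0,0.29,0,0,0,0,-1],
    [0,0.3,0,0,0,0,-1],
    [0,0.3,0,0,0,0,-1],
  ],
)

```text
time_s: 3.93
tcp_pos: [0.4986, -0.2188, 0.1065]
eef_rot: [3.141, -0.0, 1.736]
force: [1.4, 0.0, 0.2]
width: 0.003
grasp_force: 0.0
```

Request:
move_arm(
  moves=[
    [0,0.005,0,0,0,0,-1],
    [0,0.01,0,0,0,0,-1],
    [0,0.015,0,0,0,0,-1],
    [0,0.02,0,0,0,0,-1],
    [0,0.024,0,0,0,0,-1],
    [0,0.028,0,0,0,0,-1],
    [0,0.028,0,0,0,0,-1],
  ],
)

```text
time_s: 4.52
tcp_pos: [0.5037, -0.2182, 0.1065]
eef_rot: [-3.137, -0.0, 1.736]
force: [-7.6, -2.1, 3.5]
width: 0.002
grasp_force: 4.1
```

```bash
python3 - <<'E'
from h import *
from plant import r
o=r.get_obs();print(o["time_s"],wb(o["tcp_pos"]),o["force"])
for n in("top",):
    c=r.read_camera(n);cv2.imwrite("pics/t2.png",cv2.resize(c["img"][145:265,265:445],None,fx=4.4,fy=4.4)[:,:,::-1])
E
```

```text
4.5167 [-0.1109146  -0.05508851  0.10650302] [-7.6462327  -2.11802436  3.53368802]
```

View pics/t2.png

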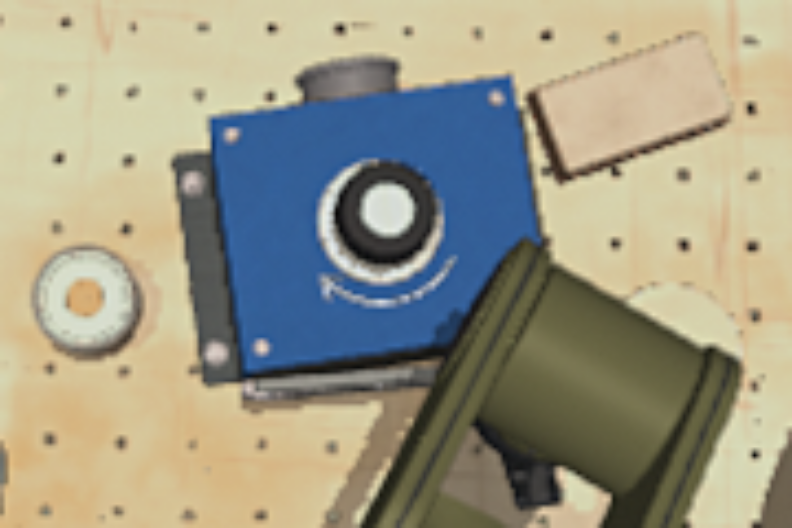

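The picture shows the door almost parallel to the box front, with the catch now resisting (about 8 N). I'll keep pushing.

Request:
move_arm(
  moves=[
    [0,0.006,0,0,0,0,-1],
    [0,0.012,0,0,0,0,-1],
    [0,0.018,0,0,0,0,-1],
    [0,0.024,0,0,0,0,-1],
    [0,0.024,0,0,0,0,-1],
    [0,0.024,0,0,0,0,-1],
  ],
)

```text
time_s: 5.07
tcp_pos: [0.5113, -0.2168, 0.1066]
eef_rot: [3.141, -0.0, 1.736]
force: [-0.6, 0.1, -0.1]
width: 0.001
grasp_force: 0.2
```

Request:
move_arm(
  moves=[
    [0,0.004,0,0,0,0,-1],
    [0,0.008,0,0,0,0,-1],
    [0,0.012,0,0,0,0,-1],
    [0,0.016,0,0,0,0,-1],
    [0,0.016,0,0,0,0,-1],
    [0,0.016,0,0,0,0,-1],
  ],
)

```text
time_s: 5.57
tcp_pos: [0.5137, -0.2164, 0.1066]
eef_rot: [-3.137, -0.0, 1.736]
force: [-8.6, -2.8, 4.3]
width: 0.001
grasp_force: 4.6
```

Request:
move_arm(
  moves=[
    [0,-0.12,0,0,0,0,-1],
    [0,-0.16,0,0,0,0,-1],
    [0,-0.16,-0.2,0,0,0,-1],
    [0,-0.16,-0.5,0,0,0,-1],
    [0,-0.16,-0.6,0,0,0,1],
    [0,-0.16,-0.6,0,0,0,1],
    [0,-0.16,-0.6,0,0,0,1],
    [0,-0.16,-0.6,0,0,0,1],
  ],
)

```text
time_s: 6.23
tcp_pos: [0.477, -0.2229, 0.2594]
eef_rot: [3.137, 0.003, 1.736]
force: [-0.9, 0.8, -1.4]
width: 0.566
grasp_force: 0.0
```

```bash
python3 - <<'E'
from h import *
from plant import r
o=r.get_obs();print(o["time_s"],wb(o["tcp_pos"]),o["force"],o["width"],o["joint_pos"])
print(go(o,bw([0,0,.255]),YAW+np.pi/2))
c=r.read_camera("scene")
for a in (0,.06):print(a,(proj(c,bw([-.079-.168*np.sin(a),.085-.168*np.cos(a),.126]))-[235,185])*4.2)
cv2.imwrite("pics/s3.png",cv2.resize(c["img"][185:325,235:405],None,fx=4.2,fy=4.2)[:,:,::-1])
E
```

```text
6.2333 [-0.13805943 -0.05535488  0.2593507 ] [-0.92358156  0.84466414 -1.42074845] 0.5655751129514833 [-5.39577666e-01 -1.64472100e-01  1.91052064e+00  8.74805387e-04
  1.38981783e+00 -7.04972678e-01]
(array([0.222, 0.552, 0.019]), array([ 0.0008,  0.0005, -0.0001]))
0 [219.94804686 405.89867383]
0.06 [199.93400886 412.21540656]
```

View pics/s3.png

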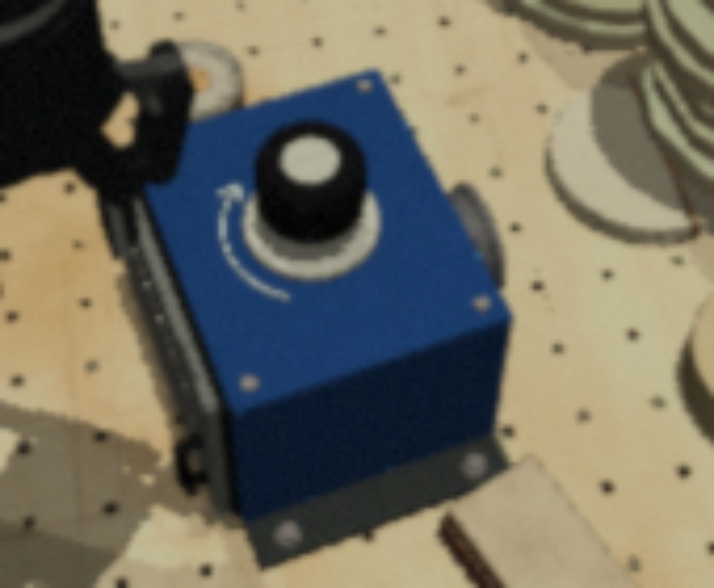

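The door now lies flush: its upper free corner is at about (218, 405) in the crop, as predicted for 0 rad. Next I'll go over the collar.

Request:
move_arm(
  moves=[
    [0.222,0.552,0.019,0.001,0,0,1],
    [0.222,0.552,0.019,0.001,0,0,1],
    [0.222,0.552,0.019,0.001,0,0,1],
    [0.222,0.552,0.019,0.001,0,0,1],
    [0.222,0.552,0.019,0.001,0,0,1],
    [0.222,0.552,0.019,0.001,0,0,1],
    [0.222,0.552,0.019,0.001,0,0,1],
    [0.222,0.552,0.019,0.001,0,0,1],
  ],
)

```text
time_s: 6.95
tcp_pos: [0.6016, -0.1455, 0.2506]
eef_rot: [-3.133, -0.001, 1.735]
force: [0.5, -0.3, 0.4]
width: 1.0
grasp_force: 0.0
```

```bash
python3 - <<'E'
from h import *
from plant import r
o=r.get_obs();print(o["time_s"],wb(o["tcp_pos"]),o["force"],o["width"],o["joint_pos"])
print(go(o,bw([0,0,.163]),YAW+np.pi/2))
E
```

```text
6.95 [-0.00239313  0.00035965  0.25059003] [ 0.45229904 -0.3386537   0.4212272 ] 1.0001964548643532 [-0.32280368  0.05760494  1.7121945  -0.00306239  1.37938846 -0.48648961]
(array([-0.002,  0.012,  0.35 ]), array([-0.0013, -0.0001, -0.0003]))
```

Request:
move_arm(
  moves=[
    [0,0.01,0.1,-0.001,0,0,1],
    [0,0.01,0.2,-0.001,0,0,1],
    [0,0.01,0.3,-0.001,0,0,1],
    [0,0.01,0.35,-0.001,0,0,1],
    [0,0.01,0.35,-0.001,0,0,1],
    [0,0.01,0.35,-0.001,0,0,1],
  ],
)

```text
time_s: 7.45
tcp_pos: [0.6039, -0.1453, 0.1641]
eef_rot: [-3.141, -0.001, 1.735]
force: [-0.4, 0.5, 0.8]
width: 1.0
grasp_force: 0.0
```

Request:
move_arm(
  moves=[
    [0,0,0,0,0,0,-1],
    [0,0,0,0,0,0,-1],
    [0,0,0,0,0,0,-1],
    [0,0,0,0,0,0,-1],
    [0,0,0,0,0,0,-1],
    [0,0,0,0,0,0,-1],
    [0,0,0,0,0,0,-1],
    [0,0,0,0,0,0,-1],
  ],
  force=30,
)

```text
time_s: 8.12
tcp_pos: [0.6042, -0.1456, 0.1659]
eef_rot: [-3.141, 0.001, 1.736]
force: [-6.1, -1.0, 2.1]
width: 0.66
grasp_force: 35.7
```

Request:
move_arm(
  moves=[
    [0,-0.006,0.01,0,0,0,-1],
    [0,-0.006,0.02,0,0,0,-1],
    [0,-0.006,0.02,0,0,0,-1],
    [0,-0.006,0.02,0,0,0,-1],
    [0,-0.006,0.02,0,0,0,-1],
  ],
)

```text
time_s: 8.53
tcp_pos: [0.6042, -0.1456, 0.1639]
eef_rot: [3.139, 0.002, 1.736]
force: [-6.8, 0.7, 12.5]
width: 0.66
grasp_force: 36.9
```

Request:
move_arm(
  moves=[
    [0,0,0,0,0,0.01,-1],
    [0,0,0,0,0,0.02,-1],
    [0,0,0,0,0,0.03,-1],
    [0,0,0,0,0,0.04,-1],
    [0,0,0,0,0,0.05,-1],
    [0,0,0,0,0,0.06,-1],
    [0,0,0,0,0,0.06,-1],
  ],
)

```text
time_s: 9.12
tcp_pos: [0.6032, -0.1456, 0.1638]
eef_rot: [3.141, 0.001, 1.357]
force: [-11.7, 1.3, 15.4]
width: 0.658
grasp_force: 37.0
```

Request:
move_arm(
  moves=[
    [-0.003,-0.016,0,0,0,0,-1],
    [-0.003,-0.016,0,0,0,0,-1],
    [-0.003,-0.016,0,0,0,0.01,-1],
    [-0.003,-0.016,0,0,0,0.02,-1],
    [-0.003,-0.016,0,0,0,0.03,-1],
    [-0.003,-0.016,0,0,0,0.03,-1],
  ],
)

```text
time_s: 9.62
tcp_pos: [0.6024, -0.1455, 0.1641]
eef_rot: [3.132, -0.002, 1.168]
force: [2.2, -0.0, 7.9]
width: 0.66
grasp_force: 36.4
```

Request:
move_arm(
  moves=[
    [0,0,0,0,0,0.01,-1],
    [0,0,0,0,0,0.02,-1],
    [0,0,0,0,0,0.03,-1],
    [0,0,0,0,0,0.04,-1],
    [0,0,0,0,0,0.04,-1],
  ],
)

```text
time_s: 10.03
tcp_pos: [0.6019, -0.1452, 0.1641]
eef_rot: [3.134, -0.004, 0.917]
force: [0.4, 2.0, 9.1]
width: 0.659
grasp_force: 36.5
```

```bash
python3 - <<'E'
from plant import r
o=r.get_obs();print(o["torque"],o["joint_pos"])
E
```

```text
[ 0.28795816  0.05390855 -0.13438017] [-3.23885750e-01  1.15044948e-01  1.80037049e+00  1.43914352e-03
  1.21796271e+00  3.29350239e-01]
```

Request:
move_arm(
  moves=[
    [0,0,0,0,0,0.01,-1],
    [0,0,0,0,0,0.02,-1],
    [0,0,0,0,0,0.03,-1],
    [0,0,0,0,0,0.04,-1],
    [0,0,0,0,0,0.04,-1],
  ],
)

```text
time_s: 10.45
tcp_pos: [0.6014, -0.1447, 0.1633]
eef_rot: [3.137, -0.005, 0.665]
force: [-0.5, 4.3, 9.9]
width: 0.656
grasp_force: 36.5
```

Request:
move_arm(
  moves=[
    [0,0,0,0,0,0.01,-1],
    [0,0,0,0,0,0.02,-1],
    [0,0,0,0,0,0.03,-1],
    [0,0,0,0,0,0.04,-1],
    [0,0,0,0,0,0.04,-1],
  ],
)

```text
time_s: 10.87
tcp_pos: [0.6011, -0.1442, 0.1617]
eef_rot: [3.14, -0.006, 0.416]
force: [2.9, 4.9, 3.4]
width: 0.654
grasp_force: 35.8
```

Request:
move_arm(
  moves=[
    [0,0,0.008,0,0,0,-1],
    [0,0,0.016,0,0,0,-1],
    [0,0,0.016,0,0,0,-1],
    [0,0,0.016,0,0,0,-1],
  ],
)

```text
time_s: 11.2
tcp_pos: [0.6011, -0.1442, 0.1577]
eef_rot: [3.14, -0.006, 0.418]
force: [2.7, 4.2, 4.9]
width: 0.656
grasp_force: 35.9
```

```bash
python3 - <<'E'
from h import *
from plant import r
o=r.get_obs();print(o["tcp_pos"],wb(o["tcp_pos"]),o["force"],o["torque"])
c=r.read_camera("scene")
cv2.imwrite("pics/s4.png",cv2.resize(c["img"][165:305,235:405],None,fx=4.2,fy=4.2)[:,:,::-1])
E
```

```text
[ 0.60109347 -0.14421765  0.15765797] [-0.00265469  0.00174499  0.15765797] [2.74207499 4.23638688 4.9074422 ] [ 0.57804521 -0.3724436  -0.06406377]
```

View pics/s4.png

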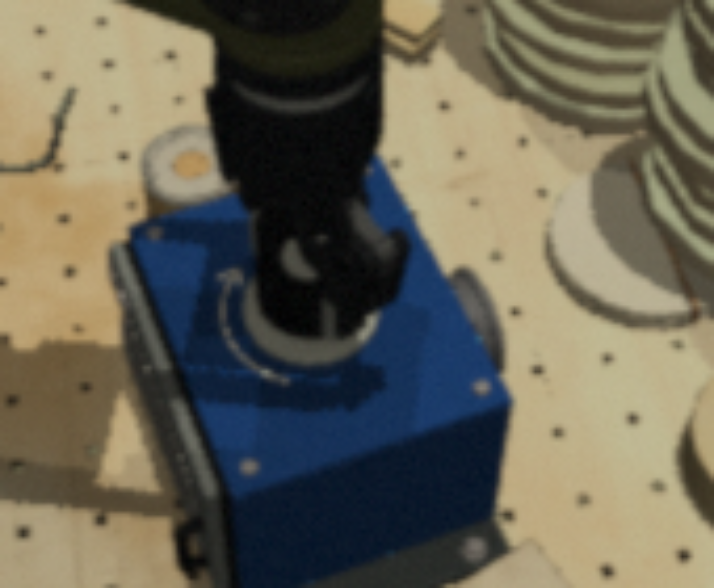

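The collar now follows with only spring force: 4 mm further down for about 1.5 N more. It has dropped over the pin, so I'll push it home.

Request:
move_arm(
  moves=[
    [0,0,0.008,0,0,0,-1],
    [0,0,0.016,0,0,0,-1],
    [0,0,0.024,0,0,0,-1],
    [0,0,0.024,0,0,0,-1],
    [0,0,0.024,0,0,0,-1],
  ],
)

```text
time_s: 11.67
tcp_pos: [0.6012, -0.1443, 0.1556]
eef_rot: [3.14, -0.005, 0.418]
force: [-6.6, 7.6, 20.2]
width: 0.655
grasp_force: 37.5
```

Request:
move_arm(
  moves=[
    [0,0,0.008,0,0,0,-1],
    [0,0,0.008,0,0,0,-1],
    [0,0,0.008,0,0,0,-1],
    [0,0,0.008,0,0,0,-1],
  ],
)

```text
time_s: 12.0
tcp_pos: [0.6013, -0.1443, 0.1555]
eef_rot: [3.14, -0.005, 0.418]
force: [-10.7, 7.7, 27.1]
width: 0.658
grasp_force: 38.2
```

```bash
python3 - <<'E'
from plant import r
o=r.get_obs();print(o["tcp_pos"],o["force"],o["grasp_force"])
print(r.finish_job())
E
```

```text
[ 0.6012783  -0.14425796  0.15552227] [-10.7405068    7.69422803  27.09619804] 38.202885389328
the job is handed in; nothing more can be done
None
```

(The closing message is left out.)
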